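# Put the salt box home and shut the cupboard on its catch

### The job

The wooden salt box sticks out of the little worktop cupboard. Without lifting it, push it straight in until it touches the back wall, and then push the cupboard's door shut until its catch has snapped in and the door stays fully shut by itself. Push gently, without slamming the door or forcing it, and leave the mug and the jar alone.

Things in the scene. Friction and masses are not known exactly. Their poses are not given: they have to be found in the camera images.
- cupboard: Small white cupboard on short feet, fixed: 126 mm deep (x), 220 wide (y), 150 tall. Origin: centre of its underside, on the worktop; x points into it, z up. Its open front is the plane x = -63 mm. Inside: floor top at z = 46, roof underside at z = 138, inner face of the back wall at x = +53, 200 mm between the side walls. Roof front edge flush with the front plane.
- door (a joint): Angle of the steel door, rad: 0 = fully shut on its stop, grows as it opens (0.8 to 1.0 at the start). Stays where left until the last stretch: the catch resists from about 0.08, its crest is at about 0.025. Getting over takes roughly 8 to 15 N at 170 mm from the hinge, different each time; then the catch draws the door shut and holds it. Short of the crest it springs back ajar.
- door_hinge (a point): Point on the door's upright hinge line, 80 mm above the worktop, at the cupboard's left front corner (cupboard x = -63, y = +110 mm). Axes turn with the door: -y runs along the door to its free edge, -x is its outward normal (shut: as the cupboard's axes).
- door_push (a point): Point on the door's flat outer face, 170 mm from the hinge, 100 mm up, good to push towards its +x; axes as door_hinge. The door is a shallow steel tray, 220 mm wide, from 10 to 150 mm above the worktop, outer face 42 mm out from the plane of the hinge line, rims on all four edges turned in 30 mm round a recess. A salt box far out blocks it.
- cupboard_front (a point): Centre of the front edge of the cupboard's inner floor, 46 mm above the worktop; axes as the cupboard's. A rubber bumper on the front edge at the free side (130 mm up) and a sprung roller catch hidden under the floor touch only the door.
- salt_box: Closed wooden box, 120 mm deep (x) 134 wide 85 tall, 0.4 to 0.9 kg, standing in the cupboard, sticking out 41 to 55 mm. Origin: centre of underside; x as the cupboard's. Lid z = 76 to 85, front edge x = -62 overhangs the front wall (x = -53); rear edge x = +58 meets the back wall. When home (origin at cupboard x = -5) the lid is still 4 mm proud of the front.
- mug: Spotted mug, 92 mm across, 127 mm with the handle, 93 mm tall, on the worktop to the left of the cupboard's door; to be left alone. Origin: centre of its underside.
- honey_jar: Jar with a screw lid, 65 mm across, 100 mm tall, on the worktop to the right of the cupboard; to be left alone. Origin: centre of its underside.
Mind the look-alikes: they are no part of the job. There is more than one size of the salt_box; the one meant has the size given above.

How it is judged:
On the way:
1. with the door still open, the salt box is pushed home: within 8 mm of the back wall (x of salt_box in the frame of cupboard above -0.013 m and value of joint door above 0.3 rad), for 0.2 s.
At the end, for the whole second after the job is handed in: The door is seated on its catch (angle under 0.015 rad) and stays so untouched, and the salt box stands upright and at rest in the cupboard, within 8 mm of touching the back wall (x of salt_box in the frame of cupboard above -0.013 m and value of joint door below 0.015 rad and angle between salt_box's own z axis and vertical below 0.1 rad and linear speed of salt_box below 0.02 m/s).
It fails at once if the door is pushed with more than 40 N (contact force between the fingers and door above 40 N).
It fails at once if the salt box is pushed with more than 40 N (contact force between the fingers and salt_box above 40 N).
It fails at once if the door is slammed (swings shut faster than 2.5 rad/s) (velocity of joint door below -2.5 rad/s).
It fails at once if the salt box is lifted (z of salt_box in the frame of cupboard above 0.066 m).
It fails at once if the mug or the jar is moved more than 30 mm or tipped (distance of any of mug, honey_jar from where it was at the start of the episode above 0.03 m or angle between any of mug, honey_jar's own z axis and vertical above 0.3 rad).
It also fails if it takes over 56 s, if anything falls off the work surface, if the arm or the gripper's body presses on something with over 40 N, if the wrist force passes 120 N, or if a joint passes its speed limit or range.

### The arm

A 6-joint arm with a two-finger parallel gripper is mounted at the origin on a cart in front of the work surface, level with it; the furniture and walls round the work are solid. World frame = base frame: x ahead of the robot, y to its left, z up, the work surface at z = 0. Lengths are in m, angles in rad, forces in N, time in s.
With the tool pointing down it reaches from about 0.25 to 0.725 m from the base axis. Payload 4 kg.
Tool frame: the origin (TCP) lies midway between the tips of the shut fingers; the grasp point (between the pads) lies 19 mm behind it; z points along the fingers, y is the line along which they close (so a half turn about z gives the same grasp; the last joint's range is limited). The gripper opens to 85 mm and grips with 20 to 120 N. Pads are 22 mm wide; open, the fingers measure 114 mm over their backs; the gripper's body (76 mm by 85 mm) begins 54 mm behind the grasp point. The pads swing forward as they close: fully open they stand 13 mm farther back than shut.
Start: joints at [-1.181, 0.241, 0.005, 1.335, 0, 1.571], TCP at [0.19, -0.462, 0.231] pointing down, gripper open.
Joint ranges: [-2.72, 2.72], [-1.05, 1.87], [-1.09, 1.28], [-1.99, 2.15], [-1.42, 1.44], [-3.14, 3.14]. Speed limits (rad/s): [2.79, 2.79, 3.14, 3.14, 3.14, 3.14].

### API

Orientations are given as a unit quaternion [x, y, z, w].
In Python, from workcell import get_obs, camera, job_done, silhouettes gives the robot as it stands. The module is installed in compiled form; this text tells all that it offers.
- The arm moves only by the tool drive_tool, never from a script. Its argument "increments" is a list of rows, each a list of 3 entries, a list of its own where there are three numbers: the shift along the world's x, y, z in mm, then the turn, a rotation vector about the world's x, y, z in degrees, then the opening, from 0 (shut) to 1 (fully open). A call has 1 to 8 rows; each row shifts and turns the commanded pose from where the row before left it; what a row does not reach is not made up. A row lasts 1/12 s, in which the tool goes at most 41.7 mm and 7.16 degrees, less where a joint would pass 70% of its speed; a pose out of reach is approached as far as the arm can. A call is refused whole if a number of a shift passes 41.7 or a number of a turn 7.16, either way. A call with a gripper value outside its range is refused whole. The fingers move at their own pace and stop on an object; the grip force is fixed at half the most. Time passes only in rows, so rows that do not move let the fingers close. It gives the time, the measured TCP pose, the force, the opening and the grip force at its end, in the units of the state.
- get_obs(): the state, without advancing time (a new reading comes with each control period).
- camera(name): name is "scene" or "top" or "wrist"; returns a dict with "image" (420x560x3 uint8, red, green, blue), "K" (3x3 intrinsics, pixels), "view" (4x4, takes a point from world to camera coordinates). Camera axes: x right, y down, z forward; pixel columns grow to the right and rows downward; lengths in m; the calibration is good to about 2 mm. A picture is of the moment at which its call begins. There is no depth.
- job_done(): hands the job in; it is judged then, once.
Trained networks look in a picture, given as the dict that the camera call returned (one of the last four; its "shot" number tells which), for a name from the list of things; names that differ only in an ending like _2 or _b are one class to them, and where a whole thing is asked for, a point or a joint stands for the part that bears it (a point fixed in the world has none). Each returns a list of dicts, best first, with "conf" (0 to 1); they miss things now and then, are a little off and sometimes report something else, mostly with a low value. They report only what shows in the picture. A call takes as long as a camera call. They do not tell look-alikes from the thing itself.
- silhouettes(query, picture): "region" (420x560 bool, what is visible of it) and "bbox" ([left, top, right, bottom] in pixels, round what is visible of it).
The state is a dict: "clock": time; "joint_pos": joint angles; "joint_vel": joint speeds; "tau": joint torques, N m; "eef_pos": TCP position; "tool_rot": TCP orientation; "ft_force": force on the tool from outside, world axes, zero at the start; "ft_torque": the same for the moment, N m; "grip_width": finger opening in m; "grasp_force": force on a finger pad.
Only numpy, scipy, OpenCV 4.12 (cv2) and the standard library are available. Lean on these libraries where they do the work, as an engineer would, in place of code of your own. Each camera call takes 0.05 s, during which the arm holds its last target. There are 200 camera calls.

## Working session

There is one attempt and no reset: what is moved stays moved. The work goes in short steps, Python scripts to look and compute and a tool call to move; the robot and the scene stay as the last step left them, time stands still between calls to the robot, and variables do not carry over. Pictures are saved under pics/ and viewed, at most 10 in all, crops included, and the job is handed in when it is done.

Besides the shell and the picture viewer there is one more tool, called after "Request:" by a JSON object that holds its "name" and its "arguments". drive_tool: Moves the arm, as the interface text tells. Its arguments: {"type":"object","properties":{"increments":{"type":"array"}},"required":["increments"]}

```bash
mkdir -p pics; cat > h.py <<'E'
import numpy as np,cv2
from workcell import *
def save(n,im): cv2.imwrite(f'pics/{n}.png',im[:,:,::-1])
E
python3 - <<'E'
from h import *
o=get_obs();print(o['clock'],o['eef_pos'],o['tool_rot'])
ims=[]
for n in('scene','top'):
    c=camera(n);ims.append(c['image']);np.savez(f'pics/{n}0',**{k:c[k] for k in('image','K','view')})
    print(n,c['K'].tolist(),c['view'].round(4).tolist())
    for q in('cupboard','door','salt_box','mug','honey_jar'):
        print(q,[(round(s['conf'],2),[int(v) for v in s['bbox']]) for s in silhouettes(q,c)])
    save(n+'0',c['image'])
E
```

```text
0.0 [ 0.18977087 -0.46190364  0.23038143] [ 9.81063274e-01  1.93684598e-01 -1.97645808e-04 -1.04432450e-03]
scene [[391.082405476726, 0.0, 275.66997711781084], [0.0, 391.082405476726, 207.92614233512055], [0.0, 0.0, 1.0]] [[-0.8926, -0.4506, -0.0145, 0.4731], [-0.3459, 0.7052, -0.6189, 0.2518], [0.2891, -0.5474, -0.7853, 0.8363], [0.0, 0.0, 0.0, 1.0]]
cupboard [(0.9, [218, 115, 361, 232])]
door [(0.97, [261, 168, 360, 234])]
salt_box [(0.62, [343, 131, 387, 178]), (0.61, [267, 146, 309, 182])]
mug [(0.96, [217, 231, 265, 281])]
honey_jar [(0.97, [303, 112, 328, 154]), (0.53, [264, 169, 360, 233])]
top [[452.7221953857413, 0.0, 276.80494043636014], [0.0, 452.7221953857413, 212.47148367788478], [0.0, 0.0, 1.0]] [[-0.0188, -0.9996, 0.0197, -0.0114], [-0.9925, 0.0163, -0.1212, 0.525], [0.1209, -0.0218, -0.9924, 1.3458], [0.0, 0.0, 0.0, 1.0]]
cupboard [(0.71, [268, 143, 353, 263])]
door [(0.73, [269, 191, 328, 262])]
salt_box [(0.83, [286, 193, 341, 208]), (0.56, [366, 223, 401, 268])]
mug [(0.86, [211, 185, 239, 227])]
honey_jar [(0.58, [369, 178, 398, 206])]
```

```bash
python3 - <<'E'
import cv2,numpy as np
for n,(a,b,c,d) in dict(scene=(190,90,410,300),top=(190,120,420,290)).items():
    im=cv2.imread(f'pics/{n}0.png')[b:d,a:c]; im=cv2.resize(im,None,fx=3.4,fy=3.4*1 if n=='top' else 2.8,interpolation=cv2.INTER_CUBIC) if n=='top' else cv2.resize(im,None,fx=2.8,fy=2.8,interpolation=cv2.INTER_CUBIC)
    cv2.imwrite(f'pics/{n}0c.png',im)
E
```

```text
(no output)
```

View pics/scene0c.png

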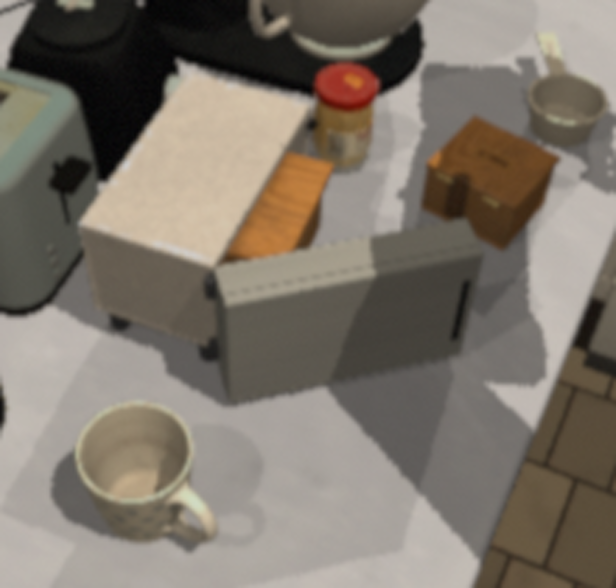

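View pics/top0c.png

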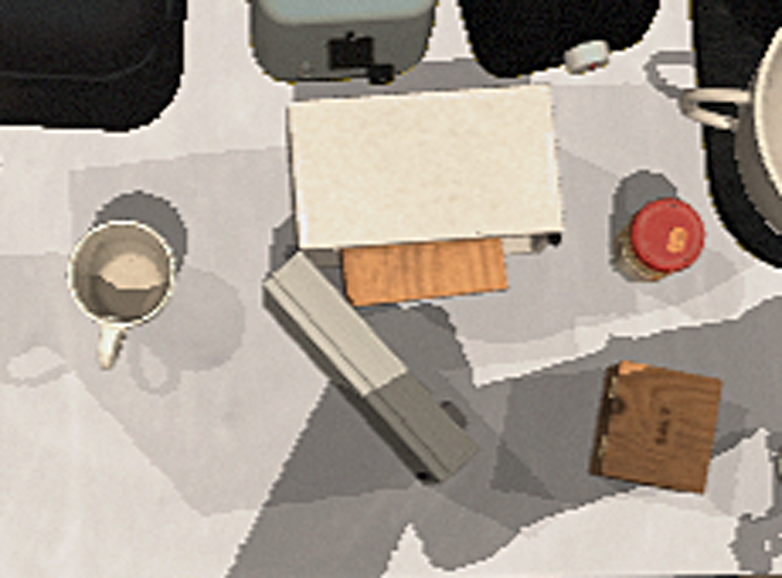

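The scene crop shows the open door with the orange salt box behind it (the brown box to the right is a look-alike). The top crop shows roof corners at about (288,106), (549,85), (562,232) and (299,251), and the lid's front edge from (355,306) to (507,289). Next I fit the poses from both views.

```bash
cat > fit.py <<'E'
import numpy as np
from scipy.optimize import least_squares
C={n:np.load(f'pics/{n}0.npz') for n in('scene','top')}
def proj(n,P):
    P=np.atleast_2d(P);c=C[n];q=P@c['view'][:3,:3].T+c['view'][:3,3];q=q@c['K'].T;return q[:,:2]/q[:,2:]
def ray(n,uv,z):
    c=C[n];R=c['view'][:3,:3];o=-R.T@c['view'][:3,3];d=R.T@np.linalg.inv(c['K'])@np.r_[uv,1];return o+d*(z-o[2])/d[2]
tp=lambda p:np.array(p)/3.4+[190,120]
sc=lambda p:np.array(p)/2.8+[190,90]
roof=np.array([[63,110],[63,-110],[-63,-110],[-63,110]])/1e3
T=tp([(288,106),(549,85),(562,232),(299,251)]);S=sc([(190,66),(316,98),(215,264),(83,225)])
def loc(p,xy): c,s=np.cos(p[2]),np.sin(p[2]);return xy@np.array([[c,s],[-s,c]])+p[:2]
def w(p,xy,z): xy=np.atleast_2d(xy);return np.c_[loc(p,xy),np.full(len(xy),z)]
E
cat > m.py <<'E'
from fit import *
for u in T: print('top roof',ray('top',u,.15).round(4))
for u in S: print('scene roof',ray('scene',u,.15).round(4))
f=lambda p:np.r_[(proj('top',w(p,roof,p[3]))-T).ravel(),(proj('scene',w(p,roof[[1,2,3,0]][[0,1,2,3]],p[3]))-S[[1,0,3,2]][[0,0,0,0]]).ravel()*0]
r=least_squares(lambda p:f(np.r_[p,.15]),[.55,-.05,0]);print(r.x,np.abs(r.fun).max())
def g(p):
    order=[3,0,1,2] # scene corners S: far-left..., matched by nearest
    q=proj('scene',w(p,roof,p[3])); d=np.linalg.norm(q[:,None]-S[None],axis=2).argmin(1)
    return np.r_[(proj('top',w(p,roof,p[3]))-T).ravel(),(q-S[d]).ravel()]
r2=least_squares(g,np.r_[r.x,.15]);print(r2.x,r2.fun.round(1));p=r2.x[:3]
cs=np.array([[np.cos(p[2]),np.sin(p[2])],[-np.sin(p[2]),np.cos(p[2])]])
for u in tp([(355,306),(507,289)]): 
    X=ray('top',u,.131);print('lid',X.round(4),'cup',(cs@(X[:2]-p[:2])).round(4))
X=ray('scene',sc((331,165)),.131);print('lid scene',X.round(4),'cup',(cs@(X[:2]-p[:2])).round(4))
H=w(p,[[-.063,.11]],0)[0,:2]
D=tp([(433,482),(480,445),(265,288),(300,252)])
for u in D:
    X=ray('top',u,.15);print('door',X.round(4),'cup rel hinge',(cs@(X[:2]-H)).round(4))
print('hinge',H)
for n,pts in dict(mug=[(72,270),(175,270),(105,365)],jar=[(633,235),(703,235)],small=[(620,365),(720,375),(705,490),(597,475)]).items():
    print(n,[ray('top',tp(q),.09)[:2].round(3).tolist() for q in pts])
E
python3 m.py
```

```text
top roof [ 0.685  -0.0153  0.15  ]
top roof [ 0.7    -0.2338  0.15  ]
top roof [ 0.5753 -0.2398  0.15  ]
top roof [ 0.5628 -0.0222  0.15  ]
scene roof [ 0.703 -0.241  0.15 ]
scene roof [ 0.5746 -0.2508  0.15  ]
scene roof [ 0.5634 -0.0258  0.15  ]
scene roof [ 0.684  -0.0158  0.15  ]
[ 0.63078034 -0.12777774  0.06009609] 0.7137359714720901
[ 0.62888324 -0.12759753  0.06228557  0.15537319] [-0.5 -0.5  0.2 -0.   0.9  0.5 -0.1  1.  -1.  -1.2  0.   0.4 -0.8  0.7
  0.8  0.2]
lid [ 0.5188 -0.0683  0.131 ] cup [-0.1061  0.066 ]
lid [ 0.5311 -0.1956  0.131 ] cup [-0.1019 -0.0618]
lid scene [ 0.5328 -0.1931  0.131 ] cup [-0.1    -0.0594]
door [ 0.372  -0.1269  0.15  ] cup rel hinge [-0.1934 -0.0933]
door [ 0.4011 -0.166   0.15  ] cup rel hinge [-0.1667 -0.1342]
door [0.5325 0.0063 0.15  ] cup rel hinge [-0.0249  0.0296]
door [ 0.5619 -0.023   0.15  ] cup rel hinge [ 0.0027 -0.0014]
hinge [ 0.55915842 -0.02173228]
mug [[0.559, 0.171], [0.558, 0.083], [0.477, 0.143]]
jar [[0.582, -0.313], [0.581, -0.374]]
small [[0.469, -0.297], [0.459, -0.383], [0.362, -0.365], [0.376, -0.273]]
```

Cupboard centre is about (0.630, -0.128) with yaw 0.061. The door is at about 0.94 rad and the box sticks out about 41 mm. I'll push with half-open fingers on the lid's front edge.

Request:
{"name": "drive_tool", "arguments": {"increments": [[[19,20.5,0],[0,0,-2.35],0.5],[[19,20.5,0],[0,0,-2.35],0.5],[[19,20.5,0],[0,0,-2.35],0.5],[[19,20.5,0],[0,0,-2.35],0.5],[[19,20.5,0],[0,0,-2.35],0.5],[[19,20.5,0],[0,0,-2.35],0.5],[[19,20.5,0],[0,0,-2.35],0.5],[[19,20.5,0],[0,0,-2.35],0.5]]}}

```text
clock: 1.27
eef_pos: [0.3428, -0.2974, 0.2315]
tool_rot: [1.0, 0.03, 0.0, 0.0]
ft_force: [0.9, -0.0, 0.3]
grip_width: 0.0425
grasp_force: 0.0
```

Request:
{"name": "drive_tool", "arguments": {"increments": [[[19,20.5,0],[0,0,0],0.5],[[19,20.5,0],[0,0,0],0.5],[[19,20.5,0],[0,0,0],0.5],[[19,20.5,0],[0,0,0],0.5],[[19,20.5,0],[0,0,0],0.5],[[19,20.5,0],[0,0,0],0.5],[[19,20.5,0],[0,0,0],0.5],[[19,20.5,0],[0,0,0],0.5]]}}

```text
clock: 1.93
eef_pos: [0.4948, -0.1333, 0.2314]
tool_rot: [1.0, 0.031, 0.0, 0.0]
ft_force: [0.1, -0.9, -1.1]
grip_width: 0.0431
grasp_force: 0.0
```

Request:
{"name": "drive_tool", "arguments": {"increments": [[[0,0,0],[0,0,0],0.5],[[0,0,0],[0,0,0],0.5]]}}

```text
clock: 2.1
eef_pos: [0.4946, -0.1334, 0.231]
tool_rot: [0.999, 0.032, -0.0, 0.0]
ft_force: [-0.8, -1.0, -0.5]
grip_width: 0.0422
grasp_force: 0.0
```

```bash
python3 - <<'E'
from h import *
o=get_obs();print(o['clock'],o['eef_pos'],o['tool_rot'],o['grip_width'],o['ft_force'],o['joint_pos'])
c=camera('wrist');save('w1',c['image'])
E
```

```text
2.1 [ 0.49462482 -0.13343934  0.23101585] [ 9.99479218e-01  3.22680959e-02 -2.42965160e-04  6.65120712e-05] 0.042189745467003784 [-0.75053282 -1.00912071 -0.47307989] [-2.63346501e-01  2.65480673e-01  3.71488933e-02  1.34289064e+00
 -2.68821405e-04  2.81369881e+00]
```

View pics/w1.png

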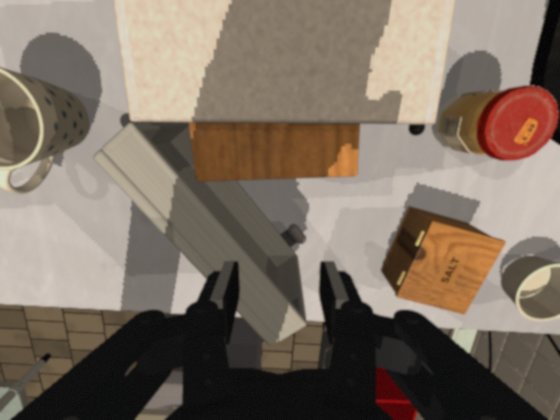

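The wrist view shows the lid's front corners at about (198,181) and (358,177). The door's top rim runs from (128,123) to its free end at about (305,325), with an inner recess edge and what looks like a dark catch knob at (293,236). I'll check that the descent spot is clear.

```bash
python3 - <<'E'
from h import *
c=camera('wrist');K,V=c['K'],c['view'];R=V[:3,:3]
p=np.array([.629,-.1276]);a=.0615;cs=np.array([[np.cos(a),np.sin(a)],[-np.sin(a),np.cos(a)]])
o=-R.T@V[:3,3];print('cam',o)
def ray(uv,z):
    d=R.T@np.linalg.inv(K)@np.r_[uv,1];return o+d*(z-o[2])/d[2]
for n,uv,z in [('lidL',(198,181),.131),('lidR',(358,177),.131),('roofL',(131,122),.15),('roofR',(435,123),.15),('dHin',(128,123),.15),('dHout',(96,155),.15),('dFout',(277,342),.15),('dFin',(305,325),.15)]:
    X=ray(uv,z);print(n,X.round(4),(cs@(X[:2]-p)).round(4))
print('tcp cup',cs@(get_obs()['eef_pos'][:2]-p))
for s in silhouettes('door',c)[:1]: print(s['conf'],s['bbox'])
E
```

```text
cam [ 0.57566616 -0.12960495  0.37314305]
lidL [ 0.5205 -0.0665  0.131 ] [-0.1045  0.0676]
lidR [ 0.5321 -0.1975  0.131 ] [-0.101  -0.0638]
roofL [ 0.5647 -0.0248  0.15  ] [-0.0578  0.1066]
roofR [ 0.5777 -0.2414  0.15  ] [-0.0582 -0.1104]
dHin [ 0.5639 -0.0226  0.15  ] [-0.0585  0.1088]
dHout [0.5397 0.0032 0.15  ] [-0.0811  0.136 ]
dFout [ 0.379  -0.1404  0.15  ] [-0.2503  0.0026]
dFin [ 0.3992 -0.1644  0.15  ] [-0.2316 -0.0226]
tcp cup [-0.13563794  0.00124385]
0.96 [95.2, 111.8, 307.4, 344.9]
```

Request:
{"name": "drive_tool", "arguments": {"increments": [[[8,-8,0],[0,0,0],0.5],[[0,0,-25],[0,0,0],0.5],[[0,0,-25],[0,0,0],0.5],[[0,0,-25],[0,0,0],0.5],[[0,0,-25],[0,0,0],0.5],[[0,0,-20],[0,0,0],0.5],[[0,0,-6],[0,0,0],0.5],[[0,0,0],[0,0,0],0.5]]}}

```text
clock: 2.92
eef_pos: [0.4999, -0.143, 0.1038]
tool_rot: [1.0, 0.03, -0.002, -0.001]
ft_force: [0.1, 0.7, -0.6]
grip_width: 0.0427
grasp_force: 0.0
```

Request:
{"name": "drive_tool", "arguments": {"increments": [[[4,0.2,0],[0,0,0],0.5],[[4,0.2,0],[0,0,0],0.5],[[4,0.2,0],[0,0,0],0.5],[[4,0.3,0],[0,0,0],0.5],[[4,0.3,0],[0,0,0],0.5]]}}

```text
clock: 3.33
eef_pos: [0.5213, -0.1412, 0.1062]
tool_rot: [1.0, 0.031, -0.001, 0.0]
ft_force: [-6.1, 0.3, 4.4]
grip_width: 0.0429
grasp_force: 2.9
```

Request:
{"name": "drive_tool", "arguments": {"increments": [[[3,0.2,0],[0,0,0],0.5],[[3,0.2,0],[0,0,0],0.5],[[3,0.2,0],[0,0,0],0.5],[[3,0.2,0],[0,0,0],0.5],[[3,0.2,0],[0,0,0],0.5]]}}

```text
clock: 3.75
eef_pos: [0.536, -0.1401, 0.1061]
tool_rot: [1.0, 0.031, -0.001, -0.0]
ft_force: [-5.4, -0.4, 3.7]
grip_width: 0.0429
grasp_force: 2.7
```

Request:
{"name": "drive_tool", "arguments": {"increments": [[[3,0.2,0],[0,0,0],0.5],[[3,0.2,0],[0,0,0],0.5],[[2,0.1,0],[0,0,0],0.5]]}}

```text
clock: 4.0
eef_pos: [0.5443, -0.1397, 0.1061]
tool_rot: [1.0, 0.031, -0.001, 0.0]
ft_force: [-6.0, -0.5, 4.8]
grip_width: 0.043
grasp_force: 2.9
```

Request:
{"name": "drive_tool", "arguments": {"increments": [[[2,0.1,0],[0,0,0],0.5],[[2,0.1,0],[0,0,0],0.5],[[1.5,0.1,0],[0,0,0],0.5]]}}

```text
clock: 4.25
eef_pos: [0.5497, -0.1395, 0.1061]
tool_rot: [1.0, 0.031, -0.001, 0.0]
ft_force: [-5.9, 0.1, 4.6]
grip_width: 0.0424
grasp_force: 2.8
```

Request:
{"name": "drive_tool", "arguments": {"increments": [[[1.5,0.1,0],[0,0,0],0.5],[[1.5,0.1,0],[0,0,0],0.5]]}}

```text
clock: 4.42
eef_pos: [0.5525, -0.1393, 0.1061]
tool_rot: [1.0, 0.031, -0.001, 0.0]
ft_force: [-6.0, 0.1, 3.7]
grip_width: 0.0426
grasp_force: 2.8
```

Request:
{"name": "drive_tool", "arguments": {"increments": [[[1,0.1,0],[0,0,0],0.5],[[1,0.1,0],[0,0,0],0.5]]}}

```text
clock: 4.58
eef_pos: [0.5545, -0.1391, 0.1061]
tool_rot: [1.0, 0.031, -0.001, 0.0]
ft_force: [-5.5, -0.1, 4.6]
grip_width: 0.0427
grasp_force: 2.8
```

Request:
{"name": "drive_tool", "arguments": {"increments": [[[1,0.1,0],[0,0,0],0.5],[[1,0.1,0],[0,0,0],0.5]]}}

```text
clock: 4.75
eef_pos: [0.5563, -0.139, 0.1061]
tool_rot: [1.0, 0.031, -0.001, 0.0]
ft_force: [-9.0, -0.9, 5.0]
grip_width: 0.0424
grasp_force: 4.4
```

Request:
{"name": "drive_tool", "arguments": {"increments": [[[1,0.1,0],[0,0,0],0.5]]}}

```text
clock: 4.83
eef_pos: [0.5563, -0.1389, 0.1061]
tool_rot: [1.0, 0.031, -0.002, 0.0]
ft_force: [-11.1, 0.0, 8.6]
grip_width: 0.0425
grasp_force: 5.5
```

Request:
{"name": "drive_tool", "arguments": {"increments": [[[1,0.1,0],[0,0,0],0.5]]}}

```text
clock: 4.92
eef_pos: [0.5563, -0.1389, 0.1061]
tool_rot: [1.0, 0.031, -0.003, 0.0]
ft_force: [-12.7, -1.7, 10.6]
grip_width: 0.0431
grasp_force: 6.7
```

Request:
{"name": "drive_tool", "arguments": {"increments": [[[1,0.1,0],[0,0,0],0.5]]}}

```text
clock: 5.0
eef_pos: [0.5563, -0.1389, 0.106]
tool_rot: [1.0, 0.031, -0.004, 0.0]
ft_force: [-16.1, -1.4, 11.5]
grip_width: 0.0425
grasp_force: 8.1
```

Request:
{"name": "drive_tool", "arguments": {"increments": [[[-3,-0.2,0],[0,0,0],0.5],[[-15,-0.9,0],[0,0,0],0.5],[[-20,-1.2,0],[0,0,0],0.5],[[0,0,30],[0,0,0],0.3],[[0,0,40],[0,0,0],0],[[0,0,40],[0,0,0],0],[[-20,0,30],[0,0,0],0],[[-20,0,0],[0,0,0],0]]}}

```text
clock: 5.67
eef_pos: [0.4871, -0.1419, 0.2533]
tool_rot: [0.999, 0.031, 0.007, 0.002]
ft_force: [0.8, 0.5, 0.5]
grip_width: 0.0001
grasp_force: 0.0
```

```bash
python3 - <<'E'
from h import *
c=camera('wrist');K,V=c['K'],c['view'];R=V[:3,:3];np.savez('pics/w2',K=K,view=V,image=c['image'])
save('w2',c['image']);print(get_obs()['eef_pos'])
t=camera('top');np.savez('pics/top2',K=t['K'],view=t['view'],image=t['image'])
im=cv2.resize(t['image'][120:290,190:420],None,fx=3.4,fy=3.4,interpolation=cv2.INTER_CUBIC)
save('t2',im)
E
```

```text
[ 0.48168516 -0.14129824  0.25050466]
```

View pics/w2.png

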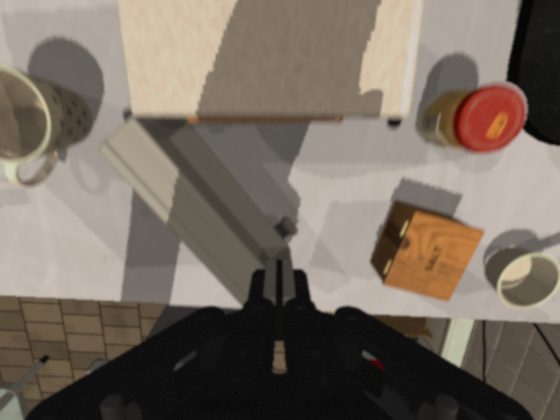

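The box is home: a thin, even lid strip shows along the roof front at row 119, columns 190–340. Next I plan the door arc with closed fingers.

```bash
python3 - <<'E'
import numpy as np
H=np.array([563,-22]);a=.0615;R=np.array([[np.cos(a),-np.sin(a)],[np.sin(a),np.cos(a)]])
def P(t,e=0):
    s,c=np.sin(t),np.cos(t);h=11*c+14.5*s
    return H+R@(170*np.array([-s,-c])+(42+h+e)*np.array([-c,s]))
print('start',P(.94,25))
for t in [.94,.85,.75,.65,.55,.45,.35,.25,.15,.1,.07,.05,.025,0]: print(t,P(t).round(1))
E
```

```text
start [377.75504316 -64.92876892]
0.94 [393.7 -84.2]
0.85 [400.  -99.2]
0.75 [ 408.7 -115.2]
0.65 [ 419.1 -130.4]
0.55 [ 431.2 -144.4]
0.45 [ 444.7 -157.3]
0.35 [ 459.7 -168.7]
0.25 [ 475.9 -178.4]
0.15 [ 493.1 -186.5]
0.1 [ 502.1 -189.8]
0.07 [ 507.6 -191.5]
0.05 [ 511.2 -192.6]
0.025 [ 515.9 -193.8]
0 [ 520.5 -194.9]
```

Request:
{"name": "drive_tool", "arguments": {"increments": [[[-18,13,0],[0,0,0],0],[[-18,13,0],[0,0,0],0],[[-18,13,0],[0,0,0],0],[[-18,13,0],[0,0,0],0],[[-18,13,0],[0,0,0],0],[[-18,14,0],[0,0,0],0],[[0,0,0],[0,0,0],0]]}}

```text
clock: 6.35
eef_pos: [0.3721, -0.06, 0.245]
tool_rot: [0.999, 0.032, -0.001, -0.001]
ft_force: [-1.3, -0.0, -0.5]
grip_width: 0.0002
grasp_force: 0.0
```

Request:
{"name": "drive_tool", "arguments": {"increments": [[[0,0,-30],[0,0,0],0],[[0,0,-30],[0,0,0],0],[[0,0,-30],[0,0,0],0],[[0,0,-30],[0,0,0],0],[[0,0,-20],[0,0,0],0],[[0,0,-10],[0,0,0],0],[[0,0,0],[0,0,0],0]]}}

```text
clock: 6.93
eef_pos: [0.3732, -0.0616, 0.0927]
tool_rot: [1.0, 0.031, -0.003, -0.001]
ft_force: [-1.1, 0.3, -0.2]
grip_width: 0.0002
grasp_force: 0.0
```

Request:
{"name": "drive_tool", "arguments": {"increments": [[[5,-5.5,2],[0,0,0],0],[[5,-5.5,2],[0,0,0],0],[[5,-5.5,2],[0,0,0],0],[[5,-5.5,0],[0,0,0],0],[[3,-7.5,0],[0,0,0],0],[[3,-7.5,0],[0,0,0],0]]}}

```text
clock: 7.43
eef_pos: [0.4016, -0.0999, 0.1019]
tool_rot: [1.0, 0.031, 0.001, 0.0]
ft_force: [0.2, 0.7, -0.8]
grip_width: 0.0001
grasp_force: 0.0
```

Request:
{"name": "drive_tool", "arguments": {"increments": [[[4.5,-8,0],[0,0,0],0],[[4.5,-8,0],[0,0,0],0],[[5,-7.5,0],[0,0,0],0],[[5,-7.5,0],[0,0,0],0],[[6,-7,0],[0,0,0],0],[[6,-7,0],[0,0,0],0]]}}

```text
clock: 7.93
eef_pos: [0.432, -0.1447, 0.1012]
tool_rot: [1.0, 0.031, -0.0, -0.0]
ft_force: [-0.7, 0.1, -0.2]
grip_width: -0.0
grasp_force: 0.0
```

```bash
python3 - <<'E'
from h import *
t=camera('scene')
save('s3',cv2.resize(t['image'][90:300,170:410],None,fx=2.8,fy=2.8,interpolation=cv2.INTER_CUBIC))
E
```

```text
(no output)
```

View pics/s3.png

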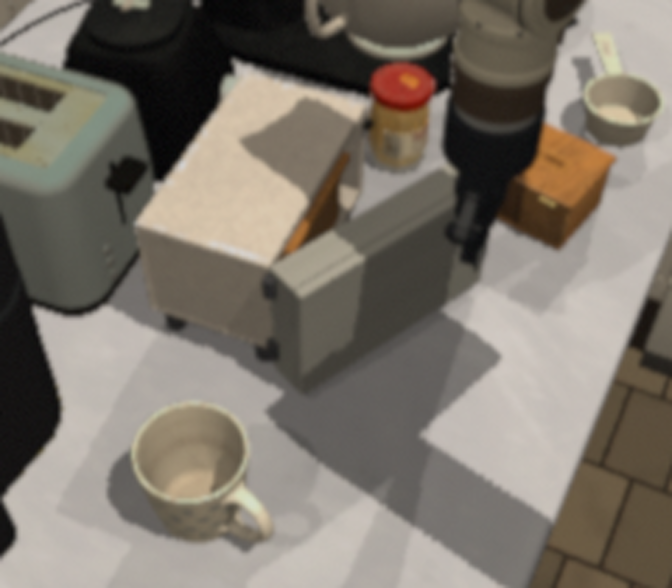

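The door is following the fingers at about 0.5 rad, with contact near its free edge at about (465,235). I'll continue along the arc.

Request:
{"name": "drive_tool", "arguments": {"increments": [[[6.5,-6.5,0],[0,0,0],0],[[6.5,-6,0],[0,0,0],0],[[7,-5.5,0],[0,0,0],0],[[7,-5,0],[0,0,0],0],[[8,-5,0],[0,0,0],0],[[8,-5,0],[0,0,0],0]]}}

```text
clock: 8.48
eef_pos: [0.4753, -0.1773, 0.1013]
tool_rot: [1.0, 0.031, 0.0, -0.0]
ft_force: [-0.5, -0.3, 0.5]
grip_width: 0.0001
grasp_force: 0.0
```

Request:
{"name": "drive_tool", "arguments": {"increments": [[[6,-3,0],[0,0,0],0],[[6,-3,0],[0,0,0],0],[[4,-2,0],[0,0,0],0],[[3,-1,0],[0,0,0],0],[[3,-1,0],[0,0,0],0]]}}

```text
clock: 8.9
eef_pos: [0.4966, -0.1869, 0.1012]
tool_rot: [1.0, 0.031, -0.0, -0.0]
ft_force: [-0.0, 0.1, -0.5]
grip_width: -0.0
grasp_force: 0.0
```

Request:
{"name": "drive_tool", "arguments": {"increments": [[[2,-0.6,0],[0,0,0],0],[[2,-0.6,0],[0,0,0],0],[[2,-0.6,0],[0,0,0],0],[[2,-0.5,0],[0,0,0],0]]}}

```text
clock: 9.23
eef_pos: [0.5045, -0.1891, 0.1013]
tool_rot: [1.0, 0.031, -0.0, -0.0]
ft_force: [0.6, -0.2, -0.3]
grip_width: 0.0
grasp_force: 0.0
```

Request:
{"name": "drive_tool", "arguments": {"increments": [[[1.5,-0.4,0],[0,0,0],0],[[1.5,-0.4,0],[0,0,0],0]]}}

```text
clock: 9.4
eef_pos: [0.5058, -0.1895, 0.101]
tool_rot: [1.0, 0.031, -0.002, -0.001]
ft_force: [-7.2, 1.8, 3.8]
grip_width: 0.0
grasp_force: 0.0
```

Request:
{"name": "drive_tool", "arguments": {"increments": [[[1,-0.3,0],[0,0,0],0],[[1,-0.3,0],[0,0,0],0]]}}

```text
clock: 9.57
eef_pos: [0.506, -0.1901, 0.1005]
tool_rot: [1.0, 0.03, -0.004, -0.001]
ft_force: [-10.6, 2.2, 3.9]
grip_width: 0.0003
grasp_force: 0.0
```

Request:
{"name": "drive_tool", "arguments": {"increments": [[[1,-0.2,0],[0,0,0],0],[[1,-0.2,0],[0,0,0],0]]}}

```text
clock: 9.73
eef_pos: [0.5073, -0.1906, 0.1004]
tool_rot: [1.0, 0.03, -0.004, -0.001]
ft_force: [-9.6, 0.6, 4.0]
grip_width: 0.0001
grasp_force: 0.0
```

Request:
{"name": "drive_tool", "arguments": {"increments": [[[1,-0.2,0],[0,0,0],0],[[0,0,0],[0,0,0],0]]}}

```text
clock: 9.9
eef_pos: [0.509, -0.1911, 0.1004]
tool_rot: [1.0, 0.03, -0.003, -0.0]
ft_force: [-9.1, -0.5, 1.3]
grip_width: -0.0001
grasp_force: 0.0
```

Request:
{"name": "drive_tool", "arguments": {"increments": [[[1,-0.2,0],[0,0,0],0],[[0,0,0],[0,0,0],0]]}}

```text
clock: 10.07
eef_pos: [0.5104, -0.1913, 0.1004]
tool_rot: [1.0, 0.03, -0.003, -0.0]
ft_force: [-6.9, -0.5, 1.9]
grip_width: 0.0001
grasp_force: 0.0
```

Request:
{"name": "drive_tool", "arguments": {"increments": [[[1,-0.2,0],[0,0,0],0],[[1,-0.2,0],[0,0,0],0]]}}

```text
clock: 10.23
eef_pos: [0.5125, -0.1917, 0.1004]
tool_rot: [1.0, 0.03, -0.003, -0.0]
ft_force: [-6.6, -0.3, 0.6]
grip_width: 0.0
grasp_force: 0.0
```

Request:
{"name": "drive_tool", "arguments": {"increments": [[[1,-0.2,0],[0,0,0],0],[[1,-0.2,0],[0,0,0],0]]}}

```text
clock: 10.4
eef_pos: [0.5153, -0.1922, 0.1005]
tool_rot: [1.0, 0.03, -0.002, -0.0]
ft_force: [-4.5, -0.7, -0.6]
grip_width: -0.0001
grasp_force: 0.0
```

Request:
{"name": "drive_tool", "arguments": {"increments": [[[1,-0.2,0],[0,0,0],0],[[1,-0.2,0],[0,0,0],0]]}}

```text
clock: 10.57
eef_pos: [0.5191, -0.1926, 0.101]
tool_rot: [1.0, 0.031, -0.0, -0.0]
ft_force: [-7.6, -0.0, 1.0]
grip_width: -0.0
grasp_force: 0.0
```

Request:
{"name": "drive_tool", "arguments": {"increments": [[[1,-0.2,0],[0,0,0],0],[[1,-0.2,0],[0,0,0],0]]}}

```text
clock: 10.73
eef_pos: [0.5189, -0.1926, 0.1009]
tool_rot: [1.0, 0.031, -0.003, -0.0]
ft_force: [-12.4, 1.5, 4.6]
grip_width: -0.0003
grasp_force: 0.0
```

It snapped over and is now against the stop: 13 mm of travel since the catch engaged, about 0.08 rad. I'll retreat and verify.

Request:
{"name": "drive_tool", "arguments": {"increments": [[[-3,0,0],[0,0,0],0],[[-5,0,0],[0,0,0],0],[[-20,0,0],[0,0,0],0],[[-30,0,0],[0,0,0],0],[[-30,0,0],[0,0,0],0],[[-30,0,20],[0,0,0],0],[[-20,0,30],[0,0,0],0],[[0,0,0],[0,0,0],0]]}}

```text
clock: 11.4
eef_pos: [0.383, -0.1939, 0.1559]
tool_rot: [1.0, 0.03, 0.003, 0.002]
ft_force: [0.1, -0.1, 0.1]
grip_width: -0.0
grasp_force: 0.0
```

```bash
python3 - <<'E'
from h import *
t=camera('top');s=camera('wrist')
a=cv2.resize(t['image'][130:270,200:410],None,fx=3.6,fy=3.6,interpolation=cv2.INTER_CUBIC)
save('t4',a);save('w4',s['image']);print(get_obs()['eef_pos'])
E
```

```text
[ 0.38495814 -0.1938735   0.15334758]
```

View pics/t4.png

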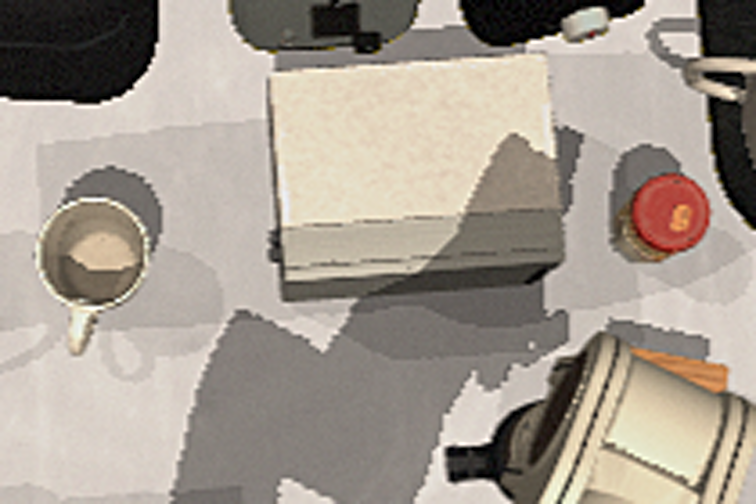

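View pics/w4.png

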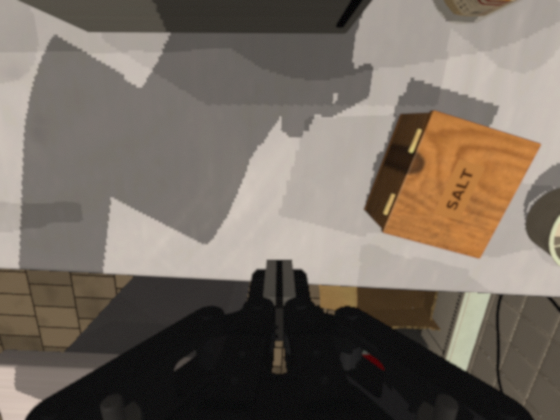

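The top view shows the door flush and parallel with the roof front, and in the wrist view its lower edge is level at row 32. The mug and jar are untouched, so I'm handing in.

```bash
python3 -c "
from workcell import *
print(job_done())"
```

```text
the job is handed in; nothing more can be done
None
```

I pushed the salt box in until it stopped against the back wall and pushed the door shut until its catch snapped in. The door stayed shut untouched in the last pictures, and the mug and jar stand where they were. I handed the job in at about 11.5 s, and no verdict came back.

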